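# Seat the sharpening stone in its sprung bench holder

### The arm

A 7-joint arm with a two-finger parallel gripper is mounted at the origin on the work surface. World frame = base frame: x ahead of the robot, y to its left, z up, the work surface at z = 0. Lengths are in m, angles in rad, forces in N, time in s.
With the tool pointing down it reaches from about 0.425 to 0.875 m from the base axis. Payload 4.7 kg.
Tool frame: the origin (TCP) lies midway between the tips of the shut fingers; the grasp point (between the pads) lies 19 mm behind it; z points along the fingers, y is the line along which they close (so a half turn about z gives the same grasp; the last joint's range is limited). The gripper opens to 87 mm and grips with 3 to 60 N. Pads are 19 mm wide; open, the fingers measure 117 mm over their backs; the gripper's body (75 mm by 190 mm) begins 51 mm behind the grasp point.
Start: joints at [1.33, 0.321, -0.07, 1.45, 0.023, 1.371, -0.057], TCP at [0.164, -0.629, 0.223] pointing down, gripper open.
Joint ranges: [-2.86, 2.86], [-0.3, 2.09], [-1.38, 1.24], [0.06, 2.45], [-1.56, 4.7], [0.09, 2.05], [-2.69, 2.69]. Speed limits (rad/s): [2.57, 2.57, 3.14, 3.14, 3.14, 3.14, 3.14].

### API

Orientations are given as a rotation vector (axis times angle).
In Python, from bench import ctrl gives the robot as it stands. The module is installed in compiled form; this text tells all that it offers.
- The arm moves only by the shell command python3 -m handwheel 'ROWS' [FORCE]. ROWS is JSON, a list of rows, each a list of 7 numbers: the finger opening in m, from 0 to 0.087, then the shift along the tool's x, y, z in m, then the turn, a rotation vector about the tool's x, y, z in degrees. A call has 1 to 12 rows; each row shifts and turns the commanded pose from where the row before left it, along the tool's axes as they then stand; what a row does not reach is not made up. A row lasts 1/8 s, in which the tool goes at most 62.5 mm and 10.7 degrees, less where a joint would pass 70% of its speed; a pose out of reach is approached as far as the arm can. A call is refused whole if a number of a shift passes 0.0625 or a number of a turn 10.7, either way. A call with a gripper value outside its range is refused whole. The fingers move at their own pace and stop on an object; FORCE is the grip in N (left out, the last holds). Time passes only in rows, so rows that do not move let the fingers close. It gives the time, the measured TCP pose, the force, the opening and the grip force at its end, in the units of the state.
- ctrl.get_state(): the state, without advancing time (a new reading comes with each control period).
- ctrl.get_image(name): name is "scene" or "top" or "wrist"; returns (picture, depth): 400x640x3 uint8, blue, green, red; 400x640 float32, m along the optical axis (not along the pixel's ray), 0 where there is no reading.
- ctrl.camera_info(name): a dict with "intrinsics" (3x3 intrinsics, pixels), "R" (3x3) and "t" (3): a world point X has camera coordinates R X + t. Camera axes: x right, y down, z forward; pixel columns grow to the right and rows downward; lengths in m; the calibration is good to about 2 mm. A picture is of the moment at which its call begins: read the wrist's pose just before it. camera_info takes no time and is no camera call; for the wrist camera it gives the pose at the moment of the call.
- ctrl.close_job(): hands the job in; it is judged then, once.
The state is a dict: "time": time; "joint_positions": joint angles; "qd": joint speeds; "joint_torque": joint torques, N m; "position": TCP position; "tool_rot": TCP orientation; "ft_force": force on the tool from outside, world axes, zero at the start; "torque": the same for the moment, N m; "grip_width": opening from 0.0 (shut) to 1.0 (fully open); "grip_force": force on a finger pad.
Only numpy, scipy, OpenCV 4.12 (cv2) and the standard library are available. Lean on these libraries where they do the work, as an engineer would, in place of code of your own. Each camera call takes 0.05 s, during which the arm holds its last target. There are 200 camera calls.

### The job

Put the sharpening stone into the bench holder, fine pale side up: lift it, tip one end in against the sprung jaw, push the jaw back and rock the other end down behind the fixed stop until the stone lies flat and fully home. The stone is brittle, so work it in gently without jolting or forcing it, leave the other tools where they are, and let go when it is clamped.

Things in the scene. Friction and masses are not known exactly. Their poses are not given: they have to be found in the camera images.
- stone: Loose rectangular sharpening stone, 120 long (own x) x 45 wide (own y) x 36 mm high, about 0.45 kg, dark coarse layer below and a 14 mm pale fine layer on top. Lies flat on the bench. Origin: centre of its underside; z up. Both ends are alike and either end may go to the jaw.
- holder: Stone holder fixed to the bench: wooden base 210 (own x) x 84 (own y) x 12 mm high, a fixed end stop on its -x side, a sprung jaw on its +x side, a low cheek along each long side. Origin: centre of the base's underside, on the bench; z up. The relaxed gap between stop and jaw is 115 mm, shorter than the stone, so it cannot enter level.
- stop_edge (a point): Middle of the top inner edge of the holder's fixed aluminium end stop, 26 mm above the bench and 60 mm from the holder's origin along its -x. The stop's inner face goes straight down from here to the base (14 mm); the stop is 22 mm thick and 60 mm wide.
- cheek_edge (a point): Middle of the top inner edge of the holder's cheek on the +y side, 21 mm above the bench, at y = +23.3 mm; the other cheek mirrors it (46.6 mm between them for the 45 mm stone). Cheeks: 100 mm long (x -50 to +50 mm), 6 mm thick, square-edged.
- seat (a point): Point on the top of the holder's base (12 mm above the bench) in the middle of the pocket: the stone's origin must finish here. Axes as the holder's.
- jaw (a joint): Sprung steel jaw of the holder: how far it is pushed back along the holder's +x, in m; 0 relaxed, hard stop at 0.008. At 0 its upright face stands at x = +55 mm in the holder's frame; 22 mm thick, 56 mm wide, 12 to 26 mm above the bench. Spring: 3 N to start, plus 0.8 N per mm (7 N with the stone seated, reading 0.005; 10 N at the hard stop). It returns by itself, damped (0.12 N per mm/s).
- chisel: Bystander: wood-handled chisel, 240 mm long, lying on the bench; not to be moved.
- oil: Bystander: brown bottle 48 mm across and 100 mm tall, standing on the bench; not to be moved.
- mallet: Bystander: wooden mallet lying on the bench, head 80 x 120 x 60 mm, handle 190 mm; not to be moved.
- square: Bystander: joiner's square lying on the bench, stock 100 mm, blade 150 mm; not to be moved.
Mind the look-alikes: they are no part of the job. There is more than one size of the stone; the job needs the larger. Leave any pink look-alike of the holder alone.

How it is judged:
On the way, in this order (a step that is already met when the one before it is completed fails the run):
1. the stone is lifted clear of the bench (height (world z) of stone above 0.035 m and contact force between stone and the fingers above 1 N), for 0.1 s.
2. the stone, tipped, pushes the sprung jaw back with one end (value of joint jaw above 0.002 m and angle between stone's own z axis and vertical above 0.05 rad and horizontal distance between stone and seat below 0.02 m), for 0.1 s.
At the end, for the whole second after the job is handed in: The stone lies still in the holder, pale side up, its underside's centre within 2 mm sideways and 1.5 mm in height of the seat point, level within 0.02 rad, along the holder within 0.03 rad, the sprung jaw clamping it (jaw reading over 3 mm) (horizontal distance between stone and seat below 0.002 m and z of stone in the frame of seat between -0.0015 and 0.0015 m and angle between stone's own z axis and vertical below 0.02 rad and angle between the x axis of stone and the x axis of holder, either way round below 0.03 rad and value of joint jaw above 0.003 m and linear speed of stone below 0.01 m/s); the robot touches nothing.
It fails at once if the stone is forced or jolted: more than 60 N between the stone and the holder, all contacts added up (about 20 N is the clamping at rest) (contact force between stone and holder above 60 N).
It fails at once if a bystander is moved by more than 30 mm (distance of any of chisel, oil, mallet, square from where it was at the start of the episode above 0.03 m).
It also fails if it takes over 72 s, if anything falls off the work surface, if the arm or the gripper's body presses on something with over 40 N, if the wrist force passes 120 N, or if a joint passes its speed limit or range.

## Working session

There is one attempt and no reset: what is moved stays moved. The work goes in short steps, Python scripts to look and compute and a shell command to move; the robot and the scene stay as the last step left them, time stands still between calls to the robot, and variables do not carry over. Pictures are saved under pics/ and viewed, at most 10 in all, crops included, and the job is handed in when it is done.

```bash
mkdir -p pics
python3 - <<'E'
from bench import ctrl
import cv2,numpy as np
s=ctrl.get_state();print({k:np.round(v,4).tolist() for k,v in s.items()})
for n in("scene","top"):
    im,d=ctrl.get_image(n);cv2.imwrite(f"pics/{n}0.png",im);np.save(f"pics/{n}0.npy",d);c=ctrl.camera_info(n);print(n,{k:np.round(v,4).tolist() for k,v in c.items()},d.min(),d.max())
E
```

```text
{'time': 0.0, 'joint_positions': [1.3301, 0.3218, -0.0701, 1.4517, 0.0226, 1.3708, -0.0569], 'qd': [0.0001, -0.0022, -0.0002, -0.0007, -0.0003, -0.0006, -0.0006], 'joint_torque': [0.001, -49.1293, -0.4037, -31.2524, -0.064, 0.0437, 0.0002], 'position': [0.1636, -0.6285, 0.2215], 'tool_rot': [-3.1143, -0.399, 0.0006], 'ft_force': [-0.1448, -0.4165, 0.1377], 'torque': [-0.0435, 0.0498, 0.0525], 'grip_force': 0.0, 'grip_width': 0.9963}
scene {'intrinsics': [[415.0548, 0.0, 318.6773], [0.0, 415.0548, 197.8816], [0.0, 0.0, 1.0]], 'R': [[0.1388, 0.9903, -0.0053], [0.698, -0.1017, -0.7088], [-0.7025, 0.0947, -0.7053]], 't': [-0.0838, -0.3835, 1.6038]} 0.0 3.5921652
top {'intrinsics': [[385.5867, 0.0, 320.2025], [0.0, 385.5867, 196.9384], [0.0, 0.0, 1.0]], 'R': [[0.0101, -0.9999, -0.0101], [-0.9945, -0.009, -0.1042], [0.1041, 0.0111, -0.9945]], 't': [0.0215, 0.5938, 0.9858]} 0.0 1.9358631
```

View pics/top0.png

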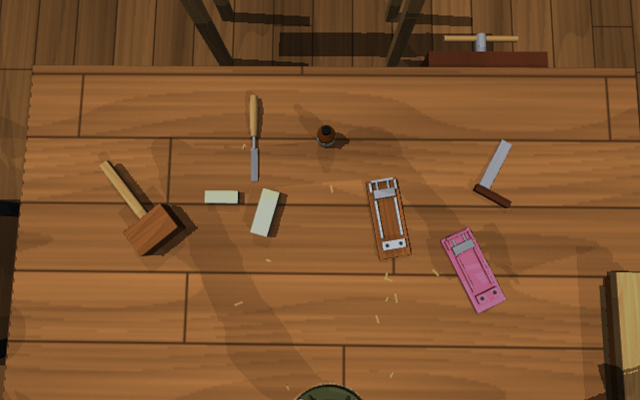

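View pics/scene0.png

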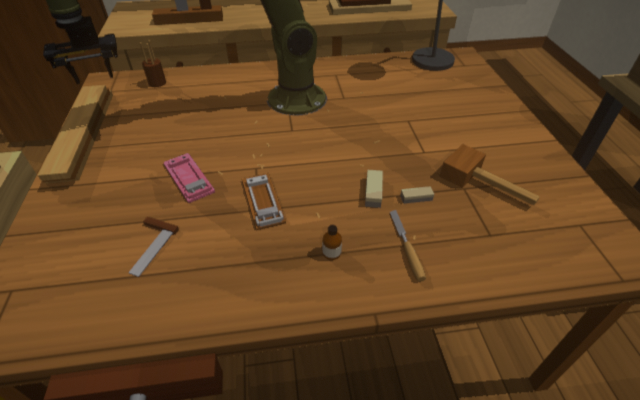

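The top view shows the large stone at about (265,212) and the small look-alike at (221,197). The brown holder is at (389,218), with its screwed plate at (395,244) and the other metal end at (382,186). The pink look-alike is at (473,270). In the scene view the stone is at (374,188) and the holder at (263,201).

```bash
cat > h.py <<'E'
from bench import ctrl
import cv2,numpy as np
from scipy.spatial.transform import Rotation as Ro
def ray(c,uv):
    uv=np.atleast_2d(uv).astype(float);R=np.array(c["R"]);t=np.array(c["t"])
    d=np.c_[uv,np.ones(len(uv))]@np.linalg.inv(c["intrinsics"]).T@R
    return -R.T@t,d
def plane(c,uv,z):
    o,d=ray(c,uv);return o+d*((z-o[2])/d[:,2])[:,None]
def cloud(c,d):
    v,u=np.indices(d.shape);o,r=ray(c,np.c_[u.ravel(),v.ravel()])
    return (o+r*d.ravel()[:,None]).reshape(*d.shape,3)
def big(m,near=None):
    cs,_=cv2.findContours(m.astype(np.uint8),cv2.RETR_EXTERNAL,cv2.CHAIN_APPROX_NONE)
    if near is None:return max(cs,key=cv2.contourArea)
    return min((k for k in cs if cv2.contourArea(k)>30),key=lambda k:np.hypot(*(k.reshape(-1,2).mean(0)-near)))
def rect(c,cont,z):
    p=plane(c,cont.reshape(-1,2),z)[:,:2].astype(np.float32)*1000
    (x,y),(w,h),a=cv2.minAreaRect(p)
    if w<h:w,h,a=h,w,a+90
    return np.round([x,y,w,h,(a+90)%180-90],1)
E
python3 - <<'E'
from h import *
for n,ps in(("top",dict(stone=(265,212),small=(221,197),hold=(389,218))),("scene",dict(stone=(374,183),small=(417,194),hold=(263,201)))):
    im=cv2.imread(f"pics/{n}0.png");d=np.load(f"pics/{n}0.npy");c=ctrl.camera_info(n);P=cloud(c,d)
    hsv=cv2.cvtColor(im,cv2.COLOR_BGR2HSV)
    for k,(u,v) in ps.items():
        print(n,k,hsv[v,u],im[v,u],P[v,u].round(4))
    pale=(hsv[...,1]<75)&(hsv[...,2]>140)
    for k in("stone","small"):
        m=big(pale,ps[k]);print(k,cv2.contourArea(m),np.median(P[m[:,0,1],m[:,0,0],2]),rect(c,m,.036))
    u,v=ps["hold"];H=P[v-45:v+46,u-40:u+41];z=H[...,2];print("hold heights",np.histogram(z,bins=np.arange(-.006,.04,.003)))
    m=z>.006;xy=H[m][:,:2].astype(np.float32)*1000;print(cv2.minAreaRect(xy),xy.mean(0))
E
```

```text
top stone [ 41  22 182] [166 182 176] [0.5521 0.1714 0.0351]
top small [ 36  39 183] [155 183 177] [0.5914 0.2906 0.0271]
top hold [ 13 179 131] [ 39  78 131] [ 0.5407 -0.1565  0.0128]
stone 730.5 0.03641267988914154 [552.5 172.9 120.5  45.2 -15.1]
small 350.5 0.025910954579648537 [591.8 288.4  85.1  29.1 -89.5]
hold heights (array([ 176, 1866, 2414,  392,   90,  692,  848,  143,  103,  204,  253,
        149,   12,    0,    0]), array([-0.006, -0.003,  0.   ,  0.003,  0.006,  0.009,  0.012,  0.015,
        0.018,  0.021,  0.024,  0.027,  0.03 ,  0.033,  0.036,  0.039]))
((510.74853515625, -103.12812805175781), (244.36399841308594, 239.7656707763672), 19.64852523803711) [ 541.58545 -150.92023]
scene stone [ 27  69 162] [118 157 162] [0.5508 0.17   0.0379]
scene small [ 21  81 155] [106 140 155] [0.6037 0.284  0.0283]
scene hold [ 14 181 121] [ 35  75 121] [ 0.5574 -0.154   0.0173]
stone 263.5 0.038046051299210015 [542.1 172.1  93.4  40.8 -14.1]
small 263.5 0.038046051299210015 [542.1 172.1  93.4  40.8 -14.1]
hold heights (array([   2,  324, 3095, 2219,  160,   88,  493,  343,   67,  136,  167,
        199,   38,    0,    0]), array([-0.006, -0.003,  0.   ,  0.003,  0.006,  0.009,  0.012,  0.015,
        0.018,  0.021,  0.024,  0.027,  0.03 ,  0.033,  0.036,  0.039]))
((863.5966796875, -136.56442260742188), (1085.8795166015625, 250.02023315429688), 1.3203611373901367) [ 571.4096  -154.92683]
```

```bash
cat >> h.py <<'E'
def tool():
    s=ctrl.get_state();return np.array(s["position"]),Ro.from_rotvec(s["tool_rot"])
def delta(p,yaw,p0=None,R0=None):
    """tool-frame shift to p, then turn (deg) to tool pointing down with tool x at yaw deg"""
    if p0 is None:p0,R0=tool()
    a=np.radians(yaw/2);T=Ro.from_rotvec(np.pi*np.array([np.cos(a),np.sin(a),0]))
    print("shift mm",(R0.inv().apply(np.array(p)-p0)*1000).round(2),"turn deg",np.degrees((R0.inv()*T).as_rotvec()).round(2))
E
python3 - <<'E'
from h import *
p,R=tool();c=ctrl.camera_info("wrist");Rc=np.array(c["R"]);o=-Rc.T@c["t"]
print(c["intrinsics"],"cam in tool",R.inv().apply(o-p),"opt axis in tool",(R.inv().apply(Rc)).round(3))
delta([.50,-.153,.28],11)
E
```

```text
[[314.43033154   0.         319.73705575]
 [  0.         314.43033154 206.1676476 ]
 [  0.           0.           1.        ]] cam in tool [ 0.07233192 -0.00069258 -0.16174737] opt axis in tool [[-0.     1.     0.001]
 [-0.965 -0.    -0.263]
 [-0.263 -0.001  0.965]]
shift mm [ 445.36 -375.5   -57.82] turn deg [-0.1   0.01  3.6 ]
```

Run:
```python
from h import *
delta([.473,-.166,.20],11)
```

```text
shift mm [ 415.97 -369.58   22.18] turn deg [-0.1   0.01  3.6 ]
```

```bash
python3 -m handwheel '[[0.087,0.042,-0.037,0.0022,0,0,0],[0.087,0.042,-0.037,0.0022,0,0,0],[0.087,0.042,-0.037,0.0022,0,0,0],[0.087,0.042,-0.037,0.0022,0,0,0],[0.087,0.042,-0.037,0.0022,0,0,0],[0.087,0.042,-0.037,0.0022,0,0,0],[0.087,0.042,-0.037,0.0022,0,0,0],[0.087,0.042,-0.037,0.0022,0,0,0],[0.087,0.042,-0.037,0.0022,0,0,0],[0.087,0.042,-0.037,0.0022,0,0,0],[0.087,0,0,0,-0.1,0,3.6],[0.087,0,0,0,0,0,0]]'
python3 - <<'E'
from h import *
p,R=tool();c=ctrl.camera_info("wrist");im,d=ctrl.get_image("wrist")
import pickle;pickle.dump((p,R.as_rotvec(),c,im,d),open("w_hold.pkl","wb"));cv2.imwrite("pics/wh.png",im)
delta([.473,-.166,.2],11)
E
```

```text
time: 1.6
position: [0.4768, -0.1647, 0.2001]
tool_rot: [3.125, 0.304, -0.001]
ft_force: [0.1, -0.9, 0.3]
grip_width: 0.999
grip_force: 0.0
shift mm [-3.58 -0.14  0.16] turn deg [0.09 0.05 0.04]
```

View pics/wh.png

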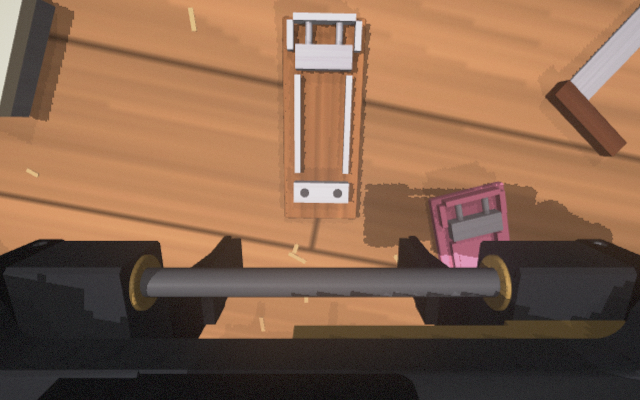

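The wrist view shows the holder clearly: jaw block at (323,57), cheeks at (298,125) and (348,125), and the stop with its two screws at (321,192). The holder's +x runs up the image, along tool +x. Next I'll measure the edges.

```bash
cat >> h.py <<'E'
def holder(f):
    import pickle
    p,rv,c,im,d=pickle.load(open(f,"rb"));R=Ro.from_rotvec(rv);P=cloud(c,d)
    hsv=cv2.cvtColor(im,cv2.COLOR_BGR2HSV);m=((hsv[...,1]<60)&(hsv[...,2]>120)).astype(np.uint8)
    cs,_=cv2.findContours(m,cv2.RETR_EXTERNAL,cv2.CHAIN_APPROX_NONE)
    for k in cs:
        x,y,w,h=cv2.boundingRect(k)
        if cv2.contourArea(k)>150 and 250<x<400 and y<215:
            mm=np.zeros(m.shape,np.uint8);cv2.drawContours(mm,[k],-1,1,-1);z=np.median(P[mm>0][:,2])
            print((x,y,w,h),"z med %.4f"%z,{zz:rect(c,k,zz) for zz in((.021,) if h>w else(.026,))})
    return p,R,c,im,P
E
python3 - <<'E'
from h import *
p,R,c,im,P=holder("w_hold.pkl")
hsv=cv2.cvtColor(im,cv2.COLOR_BGR2HSV)
print("row125 V",hsv[125,285:365,1]);print("col321 S",hsv[30:215,330,1])
E
```

```text
(294, 181, 55, 22) z med 0.0256 {0.026: array([ 474.1, -165.9,   59.5,   23.5,  -78.9])}
(342, 75, 11, 99) z med 0.0206 {0.021: array([ 547.5, -179.1,   99.7,    6.9,   10.1])}
(294, 74, 7, 99) z med 0.0205 {0.021: array([ 538.4, -127.5,   99.5,    6.4,   10.1])}
(295, 21, 58, 49) z med 0.0255 {0.026: array([ 617.1, -140.6,   56.2,   41.9,  -80.5])}
(287, 12, 75, 39) z med 0.0233 {0.026: array([ 629.5, -138.3,   71.9,   32.2,  -79.7])}
row125 V [141 135 138 140 138 135 139 139 140  42   7   4   3   4   3  23 118 124
 129 142 135 139 141 139 136 140 137 138 143 136 136 133 133 136 136 135
 140 138 140 139 139 136 135 138 136 138 142 136 138 142 138 139 141 138
 141 135 136 138 127  19   6   6   6   4   4  45 127 132 129 133 139 142
 142 143 142 134 132 120 127 131]
col321 S [140 146 135 143 144 142 143 139 141 142 145 140 137 142  57   8   8   8
   8   8   7   6   8   7   7   7  10  10  10  10  11  11   7   7   4   7
   8  10  11  10  36  92 132 136 140 142 141 140 139 140 143 139 140 139
 137 139 140 139 139 142 139 141 139 139 141 139 136 140 136 138 138 138
 137 138 139 139 139 137 141 137 138 140 135 137 138 135 138 141 139 138
 137 138 136 138 138 138 138 139 133 137 138 139 141 135 138 141 141 137
 137 134 134 137 138 137 136 137 134 134 132 137 135 137 133 137 138 135
 133 131 136 133 132 136 137 134 137 136 136 131 130 130 135 128 129 128
 131 125 131 131 130 134 112  47  18   7   5   4   7   6   3   3   4   4
   4   4   3   4   5   6   6   4   6   7  20 112 133 132 131 132 133 135
 132 133 136 137 133]
```

```bash
cat >> h.py <<'E'
def edges(S,rows,u0,u1,thr):
    "subpixel crossing of thr along u between u0,u1 in each row"
    out=[]
    for v in rows:
        s=S[v,u0:u1].astype(float)-thr;i=np.where(s[:-1]*s[1:]<0)[0]
        if len(i):i=i[0];out.append((u0+i+s[i]/(s[i]-s[i+1]),v))
    return np.array(out)
def line(c,uv,z):
    q=(plane(c,uv,z)[:,:2]*1000).astype(np.float32)
    vx,vy,x,y=cv2.fitLine(q,cv2.DIST_HUBER,0,.01,.01).ravel();s=np.sign(vx)
    r=(q-[x,y])@[-vy,vx]
    return np.array([x,y]),np.degrees(np.arctan2(vy*s,vx*s)),r.std()
E
python3 - <<'E'
from h import *
p,R,c,im,P=holder("w_hold.pkl")
S=cv2.cvtColor(im,cv2.COLOR_BGR2HSV)[...,1]
L=[]
for n,u0,u1,z in(("left in",297,308,.021),("right in",336,350,.021)):
    q=line(c,edges(S,range(80,168),u0,u1,70),z);L.append(q);print(n,q)
y=np.radians((L[0][1]+L[1][1])/2);n=np.array([-np.sin(y),np.cos(y)]);print("yaw",np.degrees(y),"gap",(L[0][0]-L[1][0])@n,"mid lateral n",(L[0][0]+L[1][0])@n/2)
q=line(c,edges(S.T,range(300,344),170,186,70)[:,::-1],.026);print("stop edge",q, "rel along", q[0]@[np.cos(y),np.sin(y)])
q=line(c,edges(S.T,range(300,350),70-4,80,70)[:,::-1],.026);print("jaw edge",q, q[0]@[np.cos(y),np.sin(y)])
delta([.487,.191,.2],-15)
E
```

```text
(294, 181, 55, 22) z med 0.0256 {0.026: array([ 474.1, -165.9,   59.5,   23.5,  -78.9])}
(342, 75, 11, 99) z med 0.0206 {0.021: array([ 547.5, -179.1,   99.7,    6.9,   10.1])}
(294, 74, 7, 99) z med 0.0205 {0.021: array([ 538.4, -127.5,   99.5,    6.4,   10.1])}
(295, 21, 58, 49) z med 0.0255 {0.026: array([ 617.1, -140.6,   56.2,   41.9,  -80.5])}
(287, 12, 75, 39) z med 0.0233 {0.026: array([ 629.5, -138.3,   71.9,   32.2,  -79.7])}
left in (array([ 535.9634 , -131.75464], dtype=float32), np.float32(10.175429), np.float32(0.021432806))
right in (array([ 547.0195 , -175.61436], dtype=float32), np.float32(10.086066), np.float32(0.7551103))
yaw 10.130747 gap 45.120617 mid lateral n -246.53406
stop edge (array([ 485.42133, -160.01889], dtype=float32), np.float32(-80.00222), np.float32(2.2705615)) rel along 449.70657
jaw edge (array([ 594.7899 , -143.20557], dtype=float32), np.float32(-79.80769), np.float32(0.087722816)) 560.32733
shift mm [  78.52 -347.85   -0.48] turn deg [ 0.1   0.03 26.04]
```

```bash
python3 -m handwheel '[[0.087,0.0098,-0.0435,0,0,0,0],[0.087,0.0098,-0.0435,0,0,0,0],[0.087,0.0098,-0.0435,0,0,0,0],[0.087,0.0098,-0.0435,0,0,0,0],[0.087,0.0098,-0.0435,0,0,0,0],[0.087,0.0098,-0.0435,0,0,0,0],[0.087,0.0098,-0.0435,0,0,0,0],[0.087,0.0098,-0.0435,0,0,0,0],[0.087,0,0,0,0,0,8.7],[0.087,0,0,0,0,0,8.7],[0.087,0,0,0,0,0,8.6],[0.087,0,0,0,0,0,0]]'
python3 - <<'E'
from h import *
import pickle
p,R=tool();c=ctrl.camera_info("wrist");im,d=ctrl.get_image("wrist")
pickle.dump((p,R.as_rotvec(),c,im,d),open("w_stone.pkl","wb"));cv2.imwrite("pics/ws.png",im)
delta([.487,.191,.2],-15)
P=cloud(c,d);hsv=cv2.cvtColor(im,cv2.COLOR_BGR2HSV)
pale=(hsv[...,1]<75)&(hsv[...,2]>135)
for k in cv2.findContours(pale.astype(np.uint8),cv2.RETR_EXTERNAL,cv2.CHAIN_APPROX_NONE)[0]:
    if cv2.contourArea(k)>800:
        mm=np.zeros(pale.shape,np.uint8);cv2.drawContours(mm,[k],-1,1,-1);print(cv2.boundingRect(k),np.median(P[mm>0][:,2]),rect(c,k,.036))
E
```

```text
time: 3.15
position: [0.4878, 0.1902, 0.1997]
tool_rot: [3.113, -0.409, 0.001]
ft_force: [0.2, 0.2, 0.4]
grip_width: 1.001
grip_force: 0.0
shift mm [-0.87 -0.35 -0.25] turn deg [ 0.12 -0.04  0.1 ]
(153, 88, 92, 56) 0.026074055216460668 [592.8 287.4  85.8  32.7  90. ]
(298, 60, 47, 124) 0.03565101436661203 [553.4 172.2 119.1  45.7 -15.1]
(240, 0, 34, 53) 0.008102140842549621 [655.9 205.8  45.9  17.3   2.3]
```

View pics/ws.png

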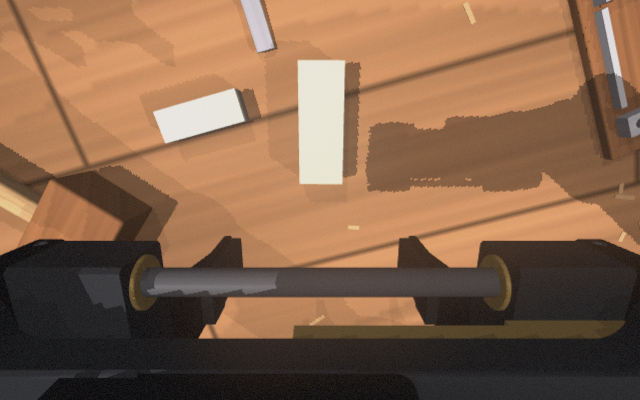

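The large stone is at (321,122) in the image, which puts it at (553.4, 172.2) mm with yaw -15.1°. It measures 119×46 mm with its top at 35.7 mm. The top view agrees to within 1 mm.

Run:
```python
from h import *
delta([.5532,.1723,.014],-15.1)
```

```text
shift mm [ 67.77   0.31 185.81] turn deg [ 0.12 -0.04  0.2 ]
```

```bash
python3 -m handwheel '[[0.087,0.034,0.0003,0.03,0.1,0,0.2],[0.087,0.0338,0,0.04,0,0,0],[0.087,0,0,0.04,0,0,0],[0.087,0,0,0.03,0,0,0],[0.087,0,0,0.02,0,0,0],[0.087,0,0,0.015,0,0,0],[0.087,0,0,0.0108,0,0,0],[0.087,0,0,0,0,0,0],[0.06,0,0,0,0,0,0],[0.05,0,0,0,0,0,0],[0.04,0,0,0,0,0,0],[0.04,0,0,0,0,0,0]]' 35
python3 -m handwheel '[[0.03,0,0,0,0,0,0],[0.03,0,0,0,0,0,0],[0.03,0,0,0,0,0,0]]'
python3 -c "
from h import *
delta([.5532,.1723,.014],-15.1)"
```

```text
time: 4.7
position: [0.5532, 0.1735, 0.0144]
tool_rot: [-3.114, 0.415, -0.002]
ft_force: [0.5, 0.6, -0.2]
grip_width: 0.633
grip_force: 0.0
time: 5.08
position: [0.5528, 0.1724, 0.0142]
tool_rot: [3.112, -0.416, 0.0]
ft_force: [-2.0, -4.1, 4.0]
grip_width: 0.513
grip_force: 35.0
shift mm [0.4  0.04 0.19] turn deg [ 0.1  -0.03 -0.12]
```

```bash
python3 -m handwheel '[[0.03,0,0,-0.004,0,0,0],[0.03,0,0,-0.01,0,0,0],[0.03,0,0,-0.02,0,0,0],[0.03,0,0,-0.03,0,0,0],[0.03,0,0,-0.04,0,0,0],[0.03,0,0,-0.03,0,0,0],[0.03,0,0,0,0,0,0],[0.03,0,0,0,0,0,0]]'
python3 - <<'E'
from h import *
import pickle
print(ctrl.get_state()["ft_force"],ctrl.get_state()["torque"])
p,R=tool();c=ctrl.camera_info("wrist");im,d=ctrl.get_image("wrist")
pickle.dump((p,R.as_rotvec(),c,im,d),open("w_held.pkl","wb"));cv2.imwrite("pics/wheld.png",im)
delta([.5532,.1723,.148],-15.1)
delta([.543,-.1534,.148],10.13)
E
```

```text
time: 6.08
position: [0.5523, 0.1731, 0.1474]
tool_rot: [3.113, -0.415, -0.0]
ft_force: [0.3, -0.1, -5.6]
grip_width: 0.514
grip_force: 35.0
[ 0.30600783 -0.12033695 -5.59407562] [0.00083066 0.05358434 0.02977818]
shift mm [ 1.41  0.31 -1.26] turn deg [ 0.07  0.07 -0.1 ]
shift mm [ 76.95 317.29  -0.98] turn deg [  0.05   0.09 -25.33]
```

View pics/wheld.png

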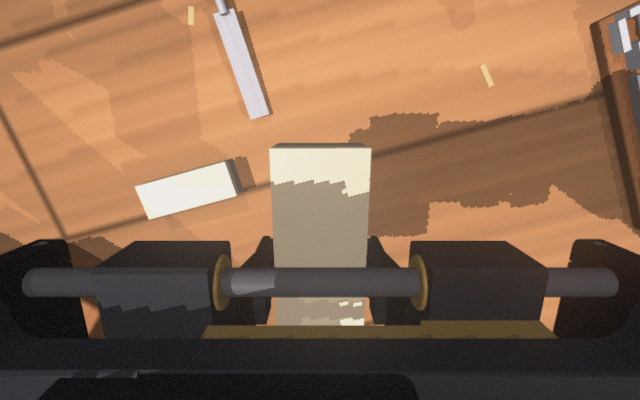

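The stone is held level, with its pale side up and its far edge at v≈148, spanning u 270–371. Next I'll measure its pose in the tool frame.

Run:
```python
from h import *
import pickle
p,rv,c,im,d=pickle.load(open("w_held.pkl","rb"));R=Ro.from_rotvec(rv)
hsv=cv2.cvtColor(im,cv2.COLOR_BGR2HSV);S=hsv[...,1];P=cloud(c,d)
print("S row165",S[165,262:282],S[165,362:380],"row200",S[200,262:282],S[200,362:380]);print("col320 S",S[138:156,320],"V",hsv[138:156,320,2])
print("top z",np.median(P[160:220,290:350,2]),"rel tcp",np.median(P[160:220,290:350,2])-p[2])
q=R.inv().apply(P[160:220,290:350].reshape(-1,3)-p);A=np.c_[q[:,:2],np.ones(len(q))];print("plane slope deg",np.degrees(np.linalg.lstsq(A,q[:,2],rcond=None)[0][:2]))
g=cv2.cvtColor(im,cv2.COLOR_BGR2GRAY)
print("gray155",g[155,262:282],g[155,362:380])
# noise of reading
t=[]
```

```text
S row165 [125 125 123 126 125 122 123 106  39  27  28  27  27  26  27  28  27  29
  27  28] [ 36  38  39  36  36  36  39  36  74 114 115 121 122 118 117 117 116 116] row200 [123 124 127 126 121 123 123 125 125  95  68  61  61  63  59  64  63  61
  61  64] [ 62  63  63  60  61  63  66  98 112 115 112 115 114 118 117 113 115 117]
col320 S [127 125 123 122 124  69  54  61  66  67  57  32  32  32  33  32  33  31] V [217 219 219 219 196 122 103 109 124 141 203 238 239 239 239 239 238 239]
top z 0.16868714091696096 rel tcp 0.021283938283296833
plane slope deg [-11.1236605    0.18046233]
gray155 [174 173 170 172 171 173 172 216 232 234 234 234 234 233 233 233 234 233
 234 235] [230 229 230 229 229 228 229 229 213 129  87  82  86  84  83  84  85  84]
```

```bash
for i in 1 2 3; do python3 -m handwheel '[[0.03,0,0,0,0,0,0]]' | sed -n 2,4p; done
```

```text
position: [0.552, 0.1731, 0.1466]
tool_rot: [3.113, -0.415, -0.003]
ft_force: [-0.6, -0.3, -3.7]
position: [0.5524, 0.1733, 0.1472]
tool_rot: [3.114, -0.415, -0.001]
ft_force: [0.5, 0.4, -4.1]
position: [0.5527, 0.1735, 0.1477]
tool_rot: [3.114, -0.415, 0.0]
ft_force: [0.5, 0.3, -4.7]
```

Run:
```python
from h import *
import pickle
for f,u,vs in(("w_held.pkl",320,range(150,240,10)),("w_stone.pkl",320,range(64,182,12))):
    p,rv,c,im,d=pickle.load(open(f,"rb"));R=Ro.from_rotvec(rv);P=cloud(c,d)
    for v in vs:print(f,v,(R.inv().apply(np.median(P[v-2:v+3,u-15:u+16].reshape(-1,3),0)-p)*1000).round(1),d[v,u].round(4))
p,rv,c,im,d=pickle.load(open("w_held.pkl","rb"));R=Ro.from_rotvec(rv);g=cv2.cvtColor(im,cv2.COLOR_BGR2GRAY);S=cv2.cvtColor(im,cv2.COLOR_BGR2HSV)[...,1]
for v in(152,160,170,190,210,225):print(v,edges(S,[v],262,285,80)[:,0],edges(S,[v],358,380,85)[:,0])
```

```text
w_held.pkl 150 [ 59.3  -0.8 -21.2] 0.1387
w_held.pkl 160 [ 54.9  -0.8 -21.2] 0.1406
w_held.pkl 170 [ 50.5  -0.6 -21.4] 0.1406
w_held.pkl 180 [ 45.9  -0.8 -21.4] 0.1419
w_held.pkl 190 [ 41.3  -0.8 -21.2] 0.1432
w_held.pkl 200 [ 36.5  -0.7 -21.2] 0.1445
w_held.pkl 210 [ 31.6  -0.8 -21.2] 0.1468
w_held.pkl 220 [ 26.9  -0.8 -21.3] 0.1481
w_held.pkl 230 [ 21.9  -0.6 -21.3] 0.1489
w_stone.pkl 64 [123.9  -0.8 164.2] 0.3008
w_stone.pkl 76 [113.   -0.8 164. ] 0.3016
w_stone.pkl 88 [102.4  -0.8 164.1] 0.3069
w_stone.pkl 100 [ 91.2  -0.8 164.3] 0.3102
w_stone.pkl 112 [ 79.9  -1.  164.1] 0.3137
w_stone.pkl 124 [ 68.4  -0.8 164.2] 0.3155
w_stone.pkl 136 [ 56.6  -0.8 164.2] 0.3184
w_stone.pkl 148 [ 44.8  -0.3 164.1] 0.3211
w_stone.pkl 160 [ 32.5  -0.8 164.1] 0.3235
w_stone.pkl 172 [ 19.9  -0.5 164.1] 0.326
152 [268.70491803] [371.12195122]
160 [269.12244898] [370.59259259]
170 [269.54545455] [370.27272727]
190 [270.94444444] [369.3125]
210 [271.86111111] [368.15151515]
225 [272.48148148] [367.48387097]
```

```bash
python3 -m handwheel '[[0.03,0.0096,0.0396,0,0,0,0],[0.03,0.0096,0.0396,0,0,0,0],[0.03,0.0096,0.0396,0,0,0,0],[0.03,0.0096,0.0396,0,0,0,0],[0.03,0.0096,0.0396,0,0,0,0],[0.03,0.0096,0.0396,0,0,0,0],[0.03,0.0096,0.0396,0,0,0,0],[0.03,0.0096,0.0396,0,0,0,0],[0.03,0,0,0,0,0,-8.5],[0.03,0,0,0,0,0,-8.5],[0.03,0,0,0,0,0,-8.3],[0.03,0,0,0,0,0,0]]'
python3 -m handwheel '[[0.03,0,0,0.03,0,0,0],[0.03,0,0,0.03,0,0,0],[0.03,0,0,0,0,-5,0],[0.03,0,0,0,0,-5,0],[0.03,0,0,0,0,0,0],[0.03,0,0,0,0,0,0]]'
cat >> h.py <<'E'
def mean(n=1):
    p,R=tool();print("tcp",p.round(4),"axes x",R.as_matrix()[:,0].round(4),"y",R.as_matrix()[:,1].round(4))
    h=np.array([.543,-.1534]);a=np.radians(10.13);q=p[:2]-h
    print("tcp in holder mm",(1000*np.array([q@[np.cos(a),np.sin(a)],q@[-np.sin(a),np.cos(a)],p[2]])).round(2),"tilt",np.degrees(np.arcsin(R.as_matrix()[2,0])).round(2),"roll",np.degrees(np.arcsin(R.as_matrix()[2,1])).round(2),"yaw-hold",(np.degrees(np.arctan2(*R.as_matrix()[[1,0],0]))-10.13).round(2))
    return p,R
E
python3 - <<'E'
from h import *
import pickle
p,R=mean();c=ctrl.camera_info("wrist");im,d=ctrl.get_image("wrist")
pickle.dump((p,R.as_rotvec(),c,im,d),open("w_hov.pkl","wb"));cv2.imwrite("pics/whov.png",im)
E
```

```text
time: 8.0
position: [0.544, -0.1523, 0.148]
tool_rot: [-3.129, -0.274, -0.001]
ft_force: [0.4, -0.5, -4.5]
grip_width: 0.517
grip_force: 35.0
time: 8.75
position: [0.544, -0.1524, 0.088]
tool_rot: [3.103, 0.272, -0.269]
ft_force: [0.0, 0.1, -4.7]
grip_width: 0.516
grip_force: 35.0
tcp [ 0.544  -0.1524  0.088 ] axes x [ 0.97    0.1716 -0.172 ] y [ 1.743e-01 -9.847e-01  4.000e-04]
tcp in holder mm [ 1.15  0.84 88.05] tilt -9.9 roll 0.02 yaw-hold -0.1
```

View pics/whov.png

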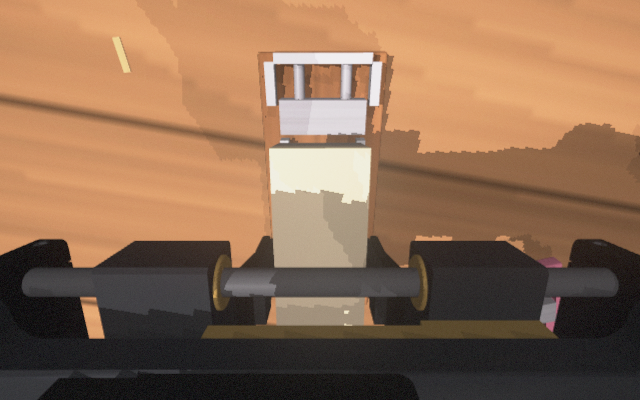

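The jaw block shows at about (323,117), and the stone's near edge at about (320,148). The stone sits slightly left of the jaw's midline, so I'll measure that offset.

```bash
cat >> h.py <<'E'
def lat(f,rows,jl,jr,srows=(152,175),zj=.026):
    import pickle
    p,rv,c,im,d=pickle.load(open(f,"rb"));R=Ro.from_rotvec(rv);S=cv2.cvtColor(im,cv2.COLOR_BGR2HSV)[...,1]
    T=lambda uv,z:R.inv().apply(plane(c,uv,z)-p)*1000
    a=T(edges(S,rows,*jl,70),zj);b=T(edges(S,rows,*jr,70),zj)
    m=np.median(a,0),np.median(b,0);print("jaw L/R tool",m[0].round(2),m[1].round(2),"mid y",((m[0]+m[1])/2)[1].round(2),"w",(m[1]-m[0])[1].round(2))
    o,dd=ray(c,np.vstack([edges(S,range(*srows),258,285,75),edges(S,range(*srows),358,380,85)]))
    o=R.inv().apply(o-p);dd=R.inv().apply(dd);q=(o+dd*((-.0212-o[2])/dd[:,2])[:,None])*1000;L=q[q[:,1]<0];Q=q[q[:,1]>0]
    print("stone L/R y",np.median(L[:,1]).round(2),np.median(Q[:,1]).round(2),"mid",((np.median(L[:,1])+np.median(Q[:,1]))/2).round(2),"yaw",[np.degrees(np.polyfit(k[:,0],k[:,1],1)[0]).round(2) for k in(L,Q)])
E
python3 - <<'E'
from h import *
lat("w_hov.pkl",range(106,128),(274,290),(355,378))
import pickle
im=pickle.load(open("w_hov.pkl","rb"))[3];S=cv2.cvtColor(im,cv2.COLOR_BGR2HSV)[...,1];print(S[117,270:292],S[117,358:378]);print(S[92:140,325])
E
```

```text
jaw L/R tool [ 74.79 -27.24  49.92] [75.4  29.06 49.84] mid y 0.91 w 56.3
stone L/R y -23.47 21.83 mid -0.82 yaw [np.float64(-0.23), np.float64(-0.52)]
[134 135 135 134 132 135 136 134 133  76  17   8   8  10  10  10   9  11
   8  11  12  11] [  6   7   6   7   7   7   7  18  70 120 123 120 118 116 122 135 133 136
 137 133]
[135 136 135 132 134 107  17  17  12   7   8   6   7   8   6   8   7   7
   7   7   6   6   6   6   5   6   7   5   7   6   7   6   6   8   7   8
   6   7   7   7   7   6  26 104 129 124 129 126]
```

```bash
python3 -m handwheel '[[0.03,-0.0007,0.0014,0.0145,0,0,0.3],[0.03,-0.0006,0,0.0142,0,0,0],[0.03,0,0,0,0,0,0],[0.03,0,0,0,0,0,0]]'
python3 - <<'E'
from h import *
import pickle
p,R=mean();c=ctrl.camera_info("wrist");im,d=ctrl.get_image("wrist")
pickle.dump((p,R.as_rotvec(),c,im,d),open("w_hov2.pkl","wb"));cv2.imwrite("pics/whov2.png",im)
S=cv2.cvtColor(im,cv2.COLOR_BGR2HSV)[...,1];print([v for v in range(60,150) if S[v,325]<40])
lat("w_hov2.pkl",range(114,126),(255,290),(350,388))
E
```

```text
time: 9.3
position: [0.5381, -0.1549, 0.0601]
tool_rot: [3.103, 0.266, -0.27]
ft_force: [0.7, -0.5, -3.8]
grip_width: 0.513
grip_force: 35.0
tcp [ 0.5381 -0.1549  0.0601] axes x [ 0.9706  0.1674 -0.1728] y [ 0.1701 -0.9854  0.001 ]
tcp in holder mm [-5.06 -0.62 60.06] tilt -9.95 roll 0.06 yaw-hold -0.34
[92, 93, 94, 95, 96, 97, 98, 99, 100, 101, 102, 103, 104, 105, 106, 107, 108, 109, 110, 111, 112, 113, 114, 115, 116, 117, 118, 119, 120, 121, 122, 123, 124, 125, 126, 127, 128, 129, 130, 131, 132, 133, 134, 145, 149]
jaw L/R tool [ 72.86 -28.98  21.77] [72.59 27.25 21.87] mid y -0.86 w 56.23
stone L/R y -23.47 21.88 mid -0.79 yaw [np.float64(-0.27), np.float64(-0.29)]
```

```bash
python3 -m handwheel '[[0.03,0.0011,0,0.0064,0,0,0],[0.03,0.0011,0,0.0064,0,0,0],[0.03,0.0003,0,0.002,0,0,0],[0.03,0.0003,0,0.002,0,0,0],[0.03,0.0003,0,0.002,0,0,0],[0.03,0,0,0,0,0,0]]'
python3 -m handwheel '[[0.03,0.0003,0,0.0015,0,0,0],[0.03,0,0,0,0,0,0]]'
python3 -c "
from h import *
mean()"
```

```text
time: 10.1
position: [0.5379, -0.155, 0.041]
tool_rot: [3.103, 0.266, -0.27]
ft_force: [0.1, -0.4, -4.5]
grip_width: 0.516
grip_force: 35.0
time: 10.35
position: [0.538, -0.155, 0.0395]
tool_rot: [3.103, 0.266, -0.27]
ft_force: [-0.1, -0.3, -3.7]
grip_width: 0.515
grip_force: 35.0
tcp [ 0.538  -0.155   0.0395] axes x [ 0.9706  0.1675 -0.1729] y [ 0.1703 -0.9854  0.0011]
tcp in holder mm [-5.23 -0.66 39.52] tilt -9.96 roll 0.07 yaw-hold -0.34
```

```bash
python3 -m handwheel '[[0.03,0,0,0,0,1,0],[0.03,0.0002,0,0.0015,0,1,0],[0.03,0.0002,0,0.0015,0,0,0],[0.03,0,0,0,0,0,0]]'
python3 -m handwheel '[[0.03,0.001,0,-0.00014,0,0,0],[0.03,0.001,0,-0.00014,0,0,0],[0.03,0.001,0,-0.00014,0,0,0],[0.03,0.001,0,-0.00014,0,0,0],[0.03,0,0,0,0,0,0]]'
python3 -c "
from h import *
mean()"
```

```text
time: 10.85
position: [0.5377, -0.1551, 0.0364]
tool_rot: [3.11, 0.266, -0.216]
ft_force: [-0.2, -0.0, -3.4]
grip_width: 0.515
grip_force: 35.0
time: 11.48
position: [0.5408, -0.1545, 0.0364]
tool_rot: [3.109, 0.266, -0.22]
ft_force: [-4.6, -0.4, -0.6]
grip_width: 0.513
grip_force: 35.0
tcp [ 0.5408 -0.1545  0.0364] axes x [ 0.9756  0.1683 -0.1411] y [ 0.1701 -0.9854  0.001 ]
tcp in holder mm [-2.33 -0.73 36.43] tilt -8.11 roll 0.06 yaw-hold -0.34
```

```bash
python3 -m handwheel '[[0.03,0.001,0,-0.00014,0,0,0],[0.03,0.001,0,-0.00014,0,0,0],[0.03,0.001,0,-0.00014,0,0,0],[0.03,0,0,0,0,0,0]]'
python3 -c "
from h import *
mean()"
python3 -m handwheel '[[0.03,0.001,0,-0.00014,0,0,0],[0.03,0,0,0,0,0,0]]'
python3 - <<'E'
from h import *
import pickle
p,R=mean();c=ctrl.camera_info("wrist");im,d=ctrl.get_image("wrist")
pickle.dump((p,R.as_rotvec(),c,im,d),open("w_push.pkl","wb"))
cv2.imwrite("pics/wpush.png",cv2.resize(im[20:240,200:440],None,fx=2.5,fy=2.5))
E
```

```text
time: 11.98
position: [0.5431, -0.1541, 0.0365]
tool_rot: [3.109, 0.266, -0.223]
ft_force: [-7.0, -0.3, 0.7]
grip_width: 0.517
grip_force: 35.0
tcp [ 0.5431 -0.1541  0.0365] axes x [ 0.9754  0.168  -0.1427] y [ 0.1699 -0.9855  0.001 ]
tcp in holder mm [-0.05 -0.75 36.47] tilt -8.2 roll 0.06 yaw-hold -0.35
time: 12.22
position: [0.5438, -0.154, 0.0365]
tool_rot: [3.109, 0.266, -0.224]
ft_force: [-7.8, -1.3, 1.3]
grip_width: 0.51
grip_force: 35.0
tcp [ 0.5438 -0.154   0.0365] axes x [ 0.9753  0.1681 -0.1432] y [ 1.700e-01 -9.855e-01  9.000e-04]
tcp in holder mm [ 0.68 -0.72 36.46] tilt -8.24 roll 0.05 yaw-hold -0.35
```

View pics/wpush.png

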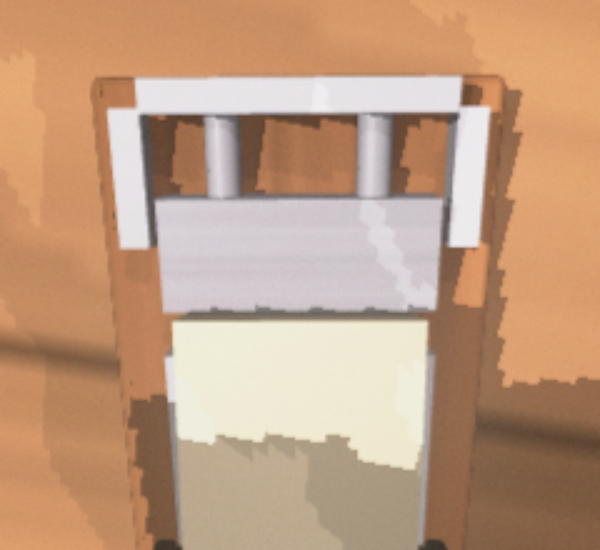

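The stone's end is against the jaw, the cheek edges are visible on both sides, and the jaw has moved back. I'll get its travel from the jaw-to-bracket distance in the two views.

Run:
```python
from h import *
import pickle
a=np.radians(10.13);e=np.array([np.cos(a),np.sin(a)])
for f,u,lo,hi in(("w_hold.pkl",(322,330),10,75),("w_hov2.pkl",(315,335),55,140),("w_push.pkl",(315,335),45,150)):
    p,rv,c,im,d=pickle.load(open(f,"rb"));S=np.median(cv2.cvtColor(im,cv2.COLOR_BGR2HSV)[:,u[0]:u[1],1].astype(float),axis=1)
    for v in range(lo,hi):
        s=S[v]-70,S[v+1]-70
        if s[0]*s[1]<0:print(f,round(v+s[0]/(s[0]-s[1]),2),((plane(c,[(sum(u)/2,v+s[0]/(s[0]-s[1]))],.026)[0,:2]*1000)@e).round(2)-507.6)
```

```text
w_hold.pkl 12.39 103.82999999999993
w_hold.pkl 24.2 93.80999999999995
w_hold.pkl 43.73 76.86000000000001
w_hold.pkl 70.58 52.70999999999992
w_hov2.pkl 91.57 77.70999999999992
w_hov2.pkl 134.55 54.41999999999996
w_push.pkl 49.99 103.56999999999994
w_push.pkl 65.44 97.12
w_push.pkl 97.23 83.11000000000001
```

```bash
python3 -m handwheel '[[0.03,0.0007,0,-0.0001,0,0,0],[0.03,0.0007,0,-0.0001,0,0,0],[0.03,0,0,0,0,0,0]]'
python3 -m handwheel '[[0.03,-0.00013,0,0.00052,0,0.5,0],[0.03,-0.00013,0,0.00052,0,0.5,0],[0.03,-0.00013,0,0.00052,0,0.5,0],[0.03,0,0,0,0,0,0]]'
python3 -c "
from h import *
mean()
print(ctrl.get_state()['torque'])"
```

```text
time: 12.65
position: [0.5449, -0.1538, 0.0365]
tool_rot: [3.109, 0.266, -0.225]
ft_force: [-8.4, -0.8, 2.2]
grip_width: 0.518
grip_force: 35.0
time: 13.15
position: [0.5442, -0.154, 0.0349]
tool_rot: [3.114, 0.266, -0.184]
ft_force: [-8.2, -1.5, 1.1]
grip_width: 0.511
grip_force: 35.0
tcp [ 0.5442 -0.154   0.0349] axes x [ 0.9786  0.1685 -0.1178] y [ 1.698e-01 -9.855e-01  9.000e-04]
tcp in holder mm [ 1.07 -0.77 34.92] tilt -6.76 roll 0.05 yaw-hold -0.36
[-0.09398575  1.56365336  0.14610521]
```

```bash
python3 -m handwheel '[[0.03,-0.00013,0,0.00052,0,0.5,0],[0.03,-0.00013,0,0.00052,0,0.5,0],[0.03,0,0,0,0,0,0]]'
python3 -m handwheel '[[0.03,-0.00013,0,0.00052,0,0.5,0],[0.03,-0.00013,0,0.00052,0,0.5,0],[0.03,0,0,0,0,0,0]]'
python3 -c "
from h import *
mean()
print(ctrl.get_state()['torque'])"
```

```text
time: 13.52
position: [0.5439, -0.154, 0.0339]
tool_rot: [3.117, 0.267, -0.157]
ft_force: [-7.5, -0.4, 0.9]
grip_width: 0.516
grip_force: 35.0
time: 13.9
position: [0.5436, -0.1541, 0.0328]
tool_rot: [3.12, 0.267, -0.129]
ft_force: [-8.6, -0.3, 0.5]
grip_width: 0.515
grip_force: 35.0
tcp [ 0.5436 -0.1541  0.0328] axes x [ 0.9821  0.1693 -0.0828] y [ 1.699e-01 -9.855e-01  9.000e-04]
tcp in holder mm [ 0.46 -0.75 32.84] tilt -4.75 roll 0.05 yaw-hold -0.35
[-0.14442147  1.54368072  0.10643605]
```

```bash
python3 -m handwheel '[[0.03,-0.00013,0,0.00052,0,0.5,0],[0.03,-0.00013,0,0.00052,0,0.5,0],[0.03,-0.00013,0,0.00052,0,0.5,0],[0.03,-0.00013,0,0.00052,0,0.5,0],[0.03,0,0,0,0,0,0]]'
python3 -m handwheel '[[0.03,-0.00013,0,0.00052,0,0.5,0],[0.03,-0.00013,0,0.00052,0,0.5,0],[0.03,0,0,0,0,0,0]]'
python3 -c "
from h import *
mean()
print(ctrl.get_state()['torque'])"
```

```text
time: 14.52
position: [0.543, -0.1542, 0.0307]
tool_rot: [3.124, 0.267, -0.075]
ft_force: [-7.9, -1.5, 0.7]
grip_width: 0.511
grip_force: 35.0
time: 14.9
position: [0.5426, -0.1542, 0.0295]
tool_rot: [3.126, 0.268, -0.047]
ft_force: [-8.6, -0.3, 0.4]
grip_width: 0.513
grip_force: 35.0
tcp [ 0.5426 -0.1542  0.0295] axes x [ 0.985   0.1699 -0.0304] y [ 1.700e-01 -9.854e-01  9.000e-04]
tcp in holder mm [-0.49 -0.75 29.52] tilt -1.74 roll 0.05 yaw-hold -0.34
[-0.1193292   1.52770455  0.15427525]
```

```bash
python3 -m handwheel '[[0.03,-0.00013,0,0.00052,0,0.5,0],[0.03,-0.00013,0,0.00052,0,0.5,0],[0.03,-0.00013,0,0.00052,0,0.5,0],[0.03,-0.00005,0,0.0002,0,0.2,0],[0.03,0,0,0,0,0,0]]'
python3 -m handwheel '[[0.03,0,0,0.0004,0,0,0],[0.03,0,0,0.0004,0,0,0],[0.03,0,0,0,0,0,0]]'
python3 -c "
from h import *
mean()
print(ctrl.get_state()['torque'])"
```

```text
time: 15.52
position: [0.5422, -0.1543, 0.0276]
tool_rot: [3.129, 0.268, -0.001]
ft_force: [-7.9, -1.3, -1.8]
grip_width: 0.514
grip_force: 35.0
time: 15.9
position: [0.5422, -0.1544, 0.0268]
tool_rot: [3.129, 0.268, -0.001]
ft_force: [-6.8, -1.2, -0.3]
grip_width: 0.512
grip_force: 35.0
tcp [ 0.5422 -0.1544  0.0268] axes x [ 0.9854  0.1701 -0.001 ] y [ 1.701e-01 -9.854e-01  9.000e-04]
tcp in holder mm [-0.96 -0.82 26.78] tilt -0.06 roll 0.05 yaw-hold -0.33
[-0.19504356  1.54791688  0.12071415]
```

```bash
python3 -m handwheel '[[0.03,-0.0005,0,0,0,0,0],[0.03,-0.0005,0,0,0,0,0],[0.03,0,0,0,0,0,0]]'
python3 -m handwheel '[[0.03,-0.0004,0,0,0,0,0],[0.03,0,0,0.0003,0,0,0],[0.03,0,0,0,0,0,0]]'
python3 -c "
from h import *
mean()
print(ctrl.get_state()['torque'])"
```

```text
time: 16.27
position: [0.5422, -0.1544, 0.0268]
tool_rot: [3.129, 0.268, 0.002]
ft_force: [-5.3, -1.0, -2.6]
grip_width: 0.514
grip_force: 35.0
time: 16.65
position: [0.5422, -0.1544, 0.0268]
tool_rot: [3.129, 0.268, 0.003]
ft_force: [-6.5, -1.5, -3.4]
grip_width: 0.516
grip_force: 35.0
tcp [ 0.5422 -0.1544  0.0268] axes x [0.9854 0.1702 0.0019] y [ 0.1702 -0.9854  0.001 ]
tcp in holder mm [-0.99 -0.8  26.76] tilt 0.11 roll 0.06 yaw-hold -0.33
[-0.29762801  1.3149972   0.1417543 ]
```

```bash
python3 -m handwheel '[[0.03,-0.0005,0,0,0,0,0],[0.03,-0.0005,0,0,0,0,0],[0.03,0,0,0,0,0,0]]'
python3 -c "
from h import *
mean()
print(ctrl.get_state()['torque'])
import pickle
p,R=mean();c=ctrl.camera_info('wrist');im,d=ctrl.get_image('wrist')
a=np.radians(10.13);e=np.array([np.cos(a),np.sin(a)])
S=np.median(cv2.cvtColor(im,cv2.COLOR_BGR2HSV)[:,315:335,1].astype(float),axis=1)
for v in range(45,150):
    s=S[v]-70,S[v+1]-70
    if s[0]*s[1]<0:print(v,((plane(c,[(325,v+s[0]/(s[0]-s[1]))],.026)[0,:2]*1000)@e).round(2)-507.6)
cv2.imwrite('pics/wflat.png',cv2.resize(im[20:240,200:440],None,fx=2.5,fy=2.5))
"
```

```text
time: 17.02
position: [0.5422, -0.1543, 0.0268]
tool_rot: [3.129, 0.268, 0.007]
ft_force: [-3.1, -2.3, -6.9]
grip_width: 0.509
grip_force: 35.0
tcp [ 0.5422 -0.1543  0.0268] axes x [0.9854 0.1703 0.0042] y [ 0.1703 -0.9854  0.0012]
tcp in holder mm [-0.98 -0.79 26.84] tilt 0.24 roll 0.07 yaw-hold -0.32
[-0.41238603  0.76901411  0.10420296]
tcp [ 0.5422 -0.1543  0.0268] axes x [0.9854 0.1703 0.0042] y [ 0.1703 -0.9854  0.0012]
tcp in holder mm [-0.98 -0.79 26.84] tilt 0.24 roll 0.07 yaw-hold -0.32
49 103.52999999999997
68 95.32999999999993
98 81.52999999999997
```

View pics/wflat.png

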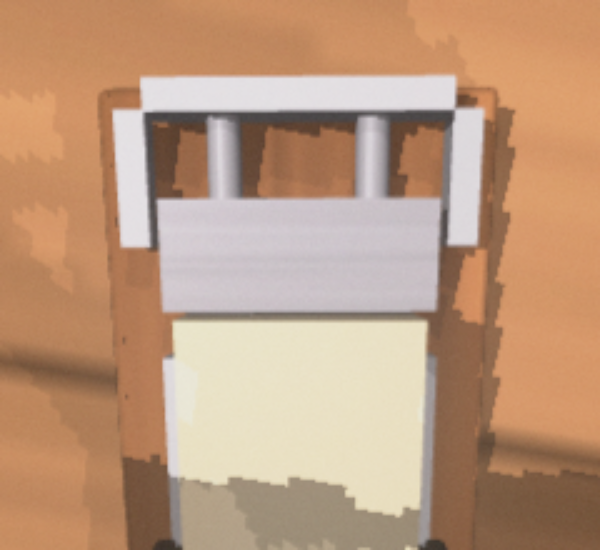

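The stone lies flat between the cheeks with the jaw against its end. The jaw reads about 4.5–5 mm, so the stone is at the stop. Next I'll press it gently home.

```bash
python3 -m handwheel '[[0.03,0.0003,0,0.0005,0,-0.2,0],[0.03,0,0,0.0005,0,0,0],[0.03,0,0,0,0,0,0]]'
python3 -c "
from h import *
mean()"
python3 -m handwheel '[[0.03,0,0,0.0005,0,0,0],[0.03,0,0,0.0005,0,0,0],[0.03,0,0,0,0,0,0]]'
python3 -c "
from h import *
mean()
print(ctrl.get_state()['torque'])"
```

```text
time: 17.45
position: [0.5422, -0.1544, 0.0265]
tool_rot: [3.129, 0.268, -0.001]
ft_force: [-6.5, -2.2, -0.9]
grip_width: 0.517
grip_force: 35.0
tcp [ 0.5422 -0.1544  0.0265] axes x [ 9.854e-01  1.701e-01 -5.000e-04] y [ 0.1701 -0.9854  0.0013]
tcp in holder mm [-1.  -0.8 26.5] tilt -0.03 roll 0.08 yaw-hold -0.34
time: 17.82
position: [0.5421, -0.1543, 0.0262]
tool_rot: [3.128, 0.268, -0.001]
ft_force: [-8.0, -1.3, 4.6]
grip_width: 0.512
grip_force: 35.0
tcp [ 0.5421 -0.1543  0.0262] axes x [ 9.854e-01  1.702e-01 -8.000e-04] y [ 0.1702 -0.9854  0.0017]
tcp in holder mm [-1.   -0.76 26.21] tilt -0.05 roll 0.1 yaw-hold -0.33
[-0.28923907  1.72075234  0.12133556]
```

```bash
python3 -m handwheel '[[0.03,0,0,0.0005,0,0,0],[0.03,0,0,0.0005,0,0,0],[0.03,0,0,0,0,0,0]]'
python3 -c "
from h import *
mean()
print(ctrl.get_state()['torque'])"
```

```text
time: 18.2
position: [0.5422, -0.1544, 0.0262]
tool_rot: [3.128, 0.268, -0.002]
ft_force: [-11.5, 0.3, 11.4]
grip_width: 0.512
grip_force: 35.0
tcp [ 0.5422 -0.1544  0.0262] axes x [ 0.9854  0.1701 -0.0013] y [ 0.1701 -0.9854  0.0022]
tcp in holder mm [-1.   -0.79 26.18] tilt -0.07 roll 0.12 yaw-hold -0.34
[-0.11205695  2.36668347  0.09849471]
```

```bash
python3 -m handwheel '[[0.03,-0.0005,0,-0.0004,0,0,0],[0.03,0,0,-0.0004,0,0,0],[0.03,0,0,0,0,0,0]]' 8
python3 -m handwheel '[[0.046,0,0,0,0,0,0],[0.05,0,0,0,0,0,0],[0.055,0,0,0,0,0,0],[0.06,0,0,0,0,0,0],[0.062,0,0,0,0,0,0],[0.062,0,0,0,0,0,0]]'
python3 -c "
from h import *
mean()"
```

```text
time: 18.58
position: [0.5423, -0.1543, 0.0262]
tool_rot: [3.128, 0.268, 0.001]
ft_force: [-7.3, -1.5, 2.8]
grip_width: 0.517
grip_force: 8.0
time: 19.32
position: [0.5421, -0.1543, 0.0249]
tool_rot: [3.129, 0.268, 0.001]
ft_force: [0.1, -0.1, 0.4]
grip_width: 0.705
grip_force: 0.0
tcp [ 0.5421 -0.1543  0.0249] axes x [9.854e-01 1.703e-01 9.000e-04] y [ 0.1703 -0.9854  0.0011]
tcp in holder mm [-1.04 -0.7  24.87] tilt 0.05 roll 0.06 yaw-hold -0.33
```

```bash
python3 -m handwheel '[[0.075,0,0,-0.01,0,0,0],[0.075,0,0,-0.02,0,0,0],[0.075,0,0,-0.03,0,0,0],[0.075,0,0,-0.04,0,0,0],[0.075,-0.02,0,-0.04,0,0,0],[0.075,-0.025,0,-0.034,0,0,0],[0.075,-0.025,0,0,0,0,0],[0.075,0,0,0,0,0,0],[0.075,0,0,0,0,0,0]]'
python3 - <<'E'
from h import *
import pickle
p,R=mean();c=ctrl.camera_info("wrist");im,d=ctrl.get_image("wrist");P=cloud(c,d)
pickle.dump((p,R.as_rotvec(),c,im,d),open("w_end.pkl","wb"));cv2.imwrite("pics/wend.png",im)
hsv=cv2.cvtColor(im,cv2.COLOR_BGR2HSV)
pale=((hsv[...,1]<75)&(hsv[...,1]>14)&(hsv[...,2]>135)).astype(np.uint8);pale=cv2.morphologyEx(pale,cv2.MORPH_OPEN,np.ones((5,5)))
k=big(pale,(322,125));mm=np.zeros(pale.shape,np.uint8);cv2.drawContours(mm,[k],-1,1,-1);mm=cv2.erode(mm,np.ones((7,7)))
q=P[mm>0];e=rect(c,k,.048);print(cv2.boundingRect(k),"z",np.median(q[:,2]),e)
A=np.c_[q[:,:2]-q[:,:2].mean(0),np.ones(len(q))];print("slope",np.linalg.lstsq(A,q[:,2],rcond=None)[0])
a=np.radians(10.13);h=e[:2]-[543,-153.4];print("in holder",h@[np.cos(a),np.sin(a)],h@[-np.sin(a),np.cos(a)])
S=np.median(hsv[:,318:330,1].astype(float),axis=1)
for v in range(8,70):
    s=S[v]-70,S[v+1]-70
    if s[0]*s[1]<0:print(v,((plane(c,[(324,v+s[0]/(s[0]-s[1]))],.026)[0,:2]*1000)@[np.cos(a),np.sin(a)]).round(2)-507.6)
E
```

```text
time: 20.45
position: [0.4736, -0.1658, 0.1996]
tool_rot: [3.128, 0.269, 0.003]
ft_force: [0.2, 0.1, 0.6]
grip_width: 0.861
grip_force: 0.0
tcp [ 0.4736 -0.1658  0.1996] axes x [0.9853 0.1706 0.002 ] y [ 0.1706 -0.9853  0.002 ]
tcp in holder mm [-7.0460e+01  2.0000e-02  1.9956e+02] tilt 0.12 roll 0.11 yaw-hold -0.31
(296, 56, 49, 129) z 0.0476773348618138 [ 542.5 -153.5  119.    45.9    9.8]
slope [-0.00136585  0.00943212  0.04922712]
in holder -0.5097938302799162 -0.01050002897762023
8 103.88999999999999
21 93.54999999999995
34 81.75999999999999
```

View pics/wend.png

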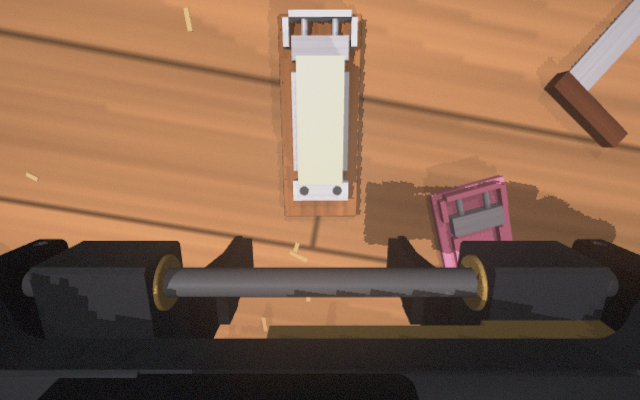

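The stone sits in the pocket at about (320,118) in the image, pale side up, between the stop and the pushed-back jaw. Its top is at 47.7 mm (48 expected). It is within about 0.5 mm of the seat, with a yaw difference of 0.3° and the jaw reading about 4.9 mm. Nothing touches it, so I'm handing in.

```bash
python3 -c "
from bench import ctrl
print(ctrl.close_job())"
```

```text
the job is handed in; nothing more can be done
None
```

The job is handed in (no verdict came back): in the last wrist view the stone lay flat and clamped in the holder, pale side up, about 0.5 mm from the seat with the jaw at about 4.9 mm, and the gripper was clear.

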